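# Make up two dental instrument kits for the steriliser

## Task

Make up the two instrument kits from the stock between the trays. Long tray: lay the handpiece lengthwise in the long compartment and stand the black tip wrench upright in the short one; square tray: stand the tall narrow beaker upright in the wide compartment and set the rectangular bur block, burs up, in the narrow one, everything flat on the tray floor. Set things down rather than dropping them, and leave the round bur stand and the low dish where they are.

Things in the scene. Friction and masses are not known exactly. Their poses are not given: they have to be found in the camera images.
- long_tray: the long, narrow metal instrument tray, 220 x 90 mm, fixed to the bench. Origin: centre of its underside, at bench level; x runs along its length, z up. Floor top at z = 3 mm, all walls and the divider 3 mm thick with tops at z = 14 mm. One cross divider at x = 25 to 28 mm makes a long compartment (clear inside x -107 to 25 mm, y -42 to 42 mm) and a short one (x 28 to 107 mm, y -42 to 42 mm).
- square_tray: nearly square metal instrument tray, 165 (x) x 150 (y) mm, fixed to the bench. Origin: centre of its underside, at bench level; z up. Floor top at z = 3 mm, all walls and the divider 3 mm thick with tops at z = 14 mm. One divider, parallel to its y axis at x = 20 to 23 mm, makes a wide compartment (clear inside x -79.5 to 20 mm, y -72 to 72 mm) and a narrow one (x 23 to 79.5 mm, y -72 to 72 mm).
- handpiece: slim steel dental handpiece lying flat, 97 mm long, with a slightly bent neck and small head. Origin: at bench level under its barrel, x along the barrel towards the head, z up. Barrel from x = -45 to 25 mm, 17 mm across and high, axis at z = 9 mm; neck and head reach x = 53 mm and y = -5 to 25 mm. The barrel does not roll. About 60 to 130 g, centre of mass near x = 0.
- torque_wrench: black plastic tip wrench: an upright round sleeve 26 mm in diameter up to 36 mm high, with a boss 18 mm in diameter on top, 48 mm high overall. Origin: centre of its underside, z up.
- bur_block: rectangular aluminium bur block, 50 (x) x 24 (y) x 30 (z) mm, with a row of five thin burs standing 12 mm out of its top. Origin: centre of its underside, z up.
- beaker: narrow, tall round steel beaker, open at the top, 44 mm in diameter at the rim and slightly narrower at the foot, 60 mm high, wall 2.5 mm. Origin: centre of its underside, z up.
- round_stand: round aluminium bur stand, 44 mm in diameter, 22 mm high, with a ring of six thin burs standing 12 mm out of its top. Belongs to neither kit. Origin: centre of its underside, z up.
- low_dish: wide, low round steel dish, 58 mm in diameter at the rim, 24 mm high. Belongs to neither kit. Origin: centre of its underside, z up.
Not all that is in view belongs to the job. Of the things like the torque_wrench, leave any that is turquoise; of the rest the smaller one is meant.

How it is judged:
By the outcome, as a careful person would: the job done as asked, in the order asked, and still so for the second after the job is handed in, with the robot touching nothing.
It also fails if it takes over 99 s, if anything falls off the work surface, if the arm or the gripper's body presses on something with over 40 N, if the wrist force passes 120 N, or if a joint passes its speed limit or range.

## Robot

A 6-joint arm with a two-finger parallel gripper is mounted at the origin on the work surface. World frame = base frame: x ahead of the robot, y to its left, z up, the work surface at z = 0. Lengths are in mm, angles in rad, forces in N, time in s.
With the tool pointing down it reaches from about 275 to 1000 mm from the base axis. Payload 8.4 kg.
Tool frame: the origin (TCP) lies at the very end of the fingers, on their centre line; the grasp point (between the pads) lies 19 mm behind it (r.tcp_to_grasp is the distance from the TCP to the grasp point, in mm); z points along the fingers, y is the line along which they close (so a half turn about z gives the same grasp; the last joint's range is limited). The gripper opens to 85 mm and grips with 20 to 120 N. Pads are 22 mm wide; open, the fingers measure 114 mm over their backs; the gripper's body (76 mm by 85 mm) begins 54 mm behind the grasp point. The pads swing forward as they close: fully open they stand 13 mm farther back than shut.
Start: joints at [-1.228, 0.353, 1.633, -0, 1.155, -0.002], TCP at [211.254, -588.217, 231.281] pointing down, gripper open.
Joint ranges: [-2.63, 2.63], [-0.92, 2.1], [0.06, 2.66], [-1.3, 4.44], [0, 2.69], [-3.02, 3.02]. Speed limits (rad/s): [2.22, 2.22, 2.79, 3.14, 3.14, 3.14].

## Interface

Orientations are given as [roll, pitch, yaw] about the fixed x, y, z axes, in that order (R = Rz(yaw) Ry(pitch) Rx(roll)).
In Python, from rig import r gives the robot as it stands. The module is installed in compiled form; this text tells all that it offers.
- The arm moves only by the tool play_rows, never from a script. Its argument "rows" is a list of rows, each an object with "dp": the shift along the tool's x, y, z in units of 40 mm (1.0 is 40 mm), a list of three; "turn": the turn, a rotation vector about the tool's x, y, z in units of 6 degrees (1.0 is 6 degrees), a list of three; "fingers": the closure, from 0 (fully open) to 1 (shut). In form: [{"dp": [tx, ty, tz], "turn": [wx, wy, wz], "fingers": fingers}, ...]. A call has 1 to 5 rows; each row shifts and turns the commanded pose from where the row before left it, along the tool's axes as they then stand; what a row does not reach is not made up. A row lasts 1/12 s, in which the tool goes at most 41.7 mm and 7.16 degrees, less where a joint would pass 70% of its speed; a pose out of reach is approached as far as the arm can. A call is refused whole if a number of a shift passes 1 or a number of a turn 1, either way. A call with a gripper value outside its range is refused whole. The fingers move at their own pace and stop on an object; "force" is the grip in N (left out, the last holds). Time passes only in rows, so rows that do not move let the fingers close. It gives the time, the measured TCP pose, the force, the opening and the grip force at its end, in the units of the state.
- r.sense(): the state, without advancing time (a new reading comes with each control period).
- r.grab_frame(name): name is "scene" or "side" or "wrist"; returns a dict with "pixels" (480x640x3 uint8, red, green, blue), "fx", "fy", "cx", "cy" (pixels), "pose" (4x4, takes a point from camera to world coordinates). Camera axes: x right, y down, z forward; pixel columns grow to the right and rows downward; lengths in mm; the calibration is good to about 2 mm. A picture is of the moment at which its call begins. There is no depth.
- r.sign_off(): hands the job in; it is judged then, once.
The state is a dict: "clock": time; "qpos": joint angles; "qvel": joint speeds; "joint_efforts": joint torques, N m; "eef_pos": TCP position; "tcp_rot": TCP orientation; "contact_force": force on the tool from outside, world axes, zero at the start; "wrist_torque": the same for the moment, N m; "opening": opening from 0.0 (shut) to 1.0 (fully open); "grasp_force": force on a finger pad.
Only numpy, scipy, OpenCV 4.12 (cv2) and the standard library are available. Lean on these libraries where they do the work, as an engineer would, in place of code of your own. Each camera call takes 0.05 s, during which the arm holds its last target. There are 200 camera calls.

## Working session

There is one attempt and no reset: what is moved stays moved. The work goes in short steps, Python scripts to look and compute and a tool call to move; the robot and the scene stay as the last step left them, time stands still between calls to the robot, and variables do not carry over. Pictures are saved under pics/ and viewed, at most 15 in all, crops included, and the job is handed in when it is done.

Besides the shell and the picture viewer there is one more tool, called after ">>>" as name([rows], argument=value, ...), one row to a line, values as JSON. play_rows: Moves the arm, as the interface text tells. Its arguments: {"type":"object","properties":{"rows":{"type":"array"},"force":{"type":"number"}},"required":["rows"]}

```bash
mkdir -p pics; cat > h.py <<'E'
import numpy as np, cv2
from rig import r
def grab(n,fn=None):
    f=r.grab_frame(n)
    if fn: cv2.imwrite('pics/'+fn,cv2.cvtColor(f['pixels'],cv2.COLOR_RGB2BGR))
    return f
def ray(f,u,v,z):
    P=np.array(f['pose']);d=P[:3,:3]@np.array([(u-f['cx'])/f['fx'],(v-f['cy'])/f['fy'],1]);o=P[:3,3]
    return o+d*(z-o[2])/d[2]
def proj(f,p):
    P=np.array(f['pose']);c=P[:3,:3].T@(np.array(p,float)-P[:3,3])
    return f['fx']*c[0]/c[2]+f['cx'],f['fy']*c[1]/c[2]+f['cy']
E
python3 - <<'E'
from h import *
print(r.sense())
for n in('scene','side','wrist'):
    f=grab(n,n+'0.png'); print(n,f['fx'],f['fy'],f['cx'],f['cy'],np.round(f['pose'],3).tolist())
E
```

```text
{'clock': 0.0, 'qpos': array([-1.22840570e+00,  3.53654826e-01,  1.63410615e+00, -1.66186643e-05,
        1.15518535e+00, -2.40479444e-03]), 'qvel': array([-0.00058007, -0.00121294, -0.0007978 ,  0.00061467,  0.00107462,
        0.00031815]), 'joint_efforts': array([ 1.89681530e-03, -6.05254769e+01, -3.42069376e+01,  1.71142447e-04,
        9.37520061e-03,  2.23854965e-05]), 'eef_pos': array([ 211.09213387, -587.78965449,  230.56947685]), 'tcp_rot': array([-3.14023896e+00,  1.19394913e-05,  3.44802145e-01]), 'contact_force': array([ 0.6903684 , -0.49842328, -0.71058011]), 'wrist_torque': array([ 0.02036383,  0.0211139 , -0.01994391]), 'grasp_force': 0.0, 'opening': 1.0002119912368401}
scene 487.18922993958785 487.18922993958785 320.4680776328427 242.70398861840718 [[0.81, 0.47, -0.351, 842.242], [0.586, -0.653, 0.48, -379.409], [-0.003, -0.594, -0.804, 701.818], [0.0, 0.0, 0.0, 1.0]]
side 555.9884457379724 555.9884457379724 323.04205794999416 249.7487625811397 [[-0.713, -0.42, 0.562, 61.182], [-0.701, 0.423, -0.574, 542.892], [0.003, -0.803, -0.596, 608.007], [0.0, 0.0, 0.0, 1.0]]
wrist 334.7063127152957 334.7063127152957 314.85109030131 241.56286859566615 [[0.339, -0.905, -0.259, 278.996], [-0.941, -0.326, -0.092, -563.856], [-0.001, 0.275, -0.962, 374.587], [0.0, 0.0, 0.0, 1.0]]
```

View pics/scene0.png

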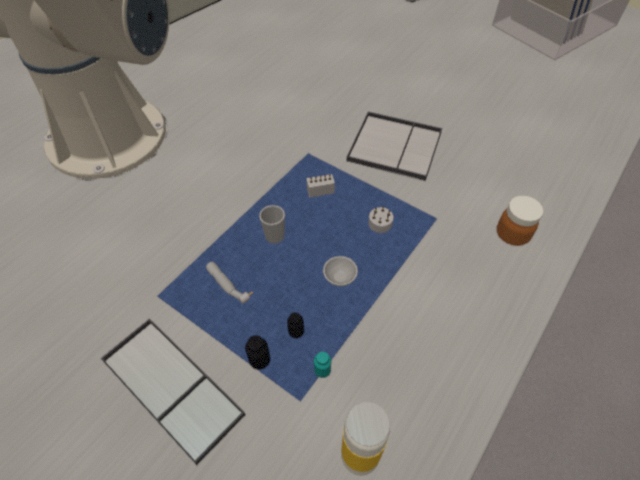

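View pics/side0.png

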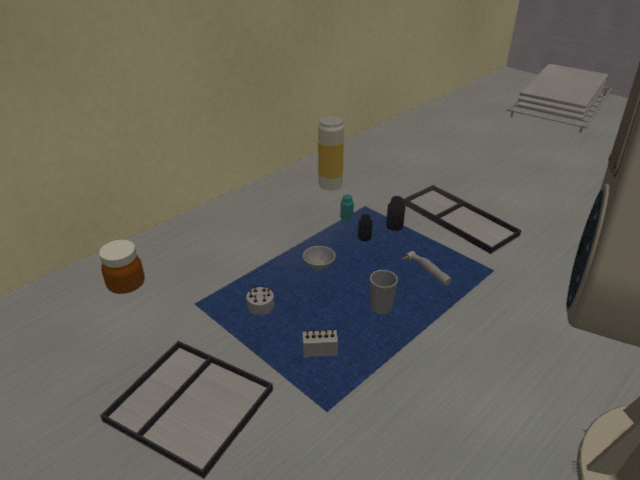

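The scene view shows these candidates:
- **Wrench:** small black (296,325), large black (258,352) and turquoise (322,364). I choose the small black one.
- **Beaker:** tall beaker (273,224) against the low dish (340,271). I choose the tall one.
- **Bur block:** rectangular block (320,185) against the round stand (381,218). I choose the rectangular one.
- **Handpiece:** at (228,283), with nothing similar in view.
- **Trays:** long at (170,390), square at (395,145).

The side view agrees, with the small wrench at (365,228), the beaker at (383,292) and the block at (320,344).

```bash
cat > m.py <<'E'
from h import *
S=cv2.cvtColor(cv2.imread('pics/scene0.png'),cv2.COLOR_BGR2RGB)
from types import SimpleNamespace
for n,regs in (('scene',{'long':(90,310,255,470),'sq':(340,105,450,185)}),('side',{'long':(400,180,525,255),'sq':(95,335,280,475)})):
    f=grab(n); im=f['pixels']; 
    V=im.max(2)
    for k,(a,b,c,d) in regs.items():
        m=np.zeros(V.shape,np.uint8); m[b:d,a:c]=(V[b:d,a:c]<95)
        if n=='side' and k=='long': m[:232,:410]=0
        cs,_=cv2.findContours(m,cv2.RETR_EXTERNAL,cv2.CHAIN_APPROX_NONE)
        c0=cv2.convexHull(max(cs,key=cv2.contourArea))
        P=np.array([ray(f,*p[0],14)[:2] for p in c0],np.float32)
        (cx,cy),(w,h),ang=cv2.minAreaRect(P)
        print(n,k,np.round([cx,cy,w,h,ang],1))
    hsv=cv2.cvtColor(im,cv2.COLOR_RGB2HSV)
    # objects on blue cloth
    blue=cv2.inRange(hsv,(100,110,40),(130,255,255))
    cs,_=cv2.findContours(blue,cv2.RETR_EXTERNAL,cv2.CHAIN_APPROX_NONE)
    hull=cv2.convexHull(max(cs,key=cv2.contourArea))
    mm=np.zeros_like(blue);cv2.fillConvexPoly(mm,hull,255)
    o=cv2.morphologyEx(mm&~blue,cv2.MORPH_OPEN,np.ones((3,3)))
    num,lab,st,ce=cv2.connectedComponentsWithStats(o)
    for i in range(1,num):
        if st[i,4]>60:
            x,y,w,h,a=st[i]; b=ray(f,x+w/2,y+h,0)
            print(n,st[i],np.round(ce[i],1),'bottom->',np.round(b[:2]), 'cen z9',np.round(ray(f,*ce[i],9)[:2]))
E
python3 m.py
```

```text
scene long [ 516.4 -302.8   88.1  222.3   83.8]
scene sq [517.9 325.9 163.4 160.8  15.9]
scene [304 172  33  27 691] [320.2 185.3] bottom-> [475. 124.] cen z9 [459. 146.]
scene [256 204  32  41 991] [272.7 222.8] bottom-> [469. -15.] cen z9 [443.  20.]
scene [366 204  29  31 691] [380.2 219.3] bottom-> [614. 117.] cen z9 [598. 141.]
scene [321 255  38  33 999] [339.9 270.6] bottom-> [618. -18.] cen z9 [602.   6.]
scene [204 260  50  45 791] [226.8 283. ] bottom-> [ 489. -151.] cen z9 [ 462. -125.]
scene [288 313  16  25 341] [295.2 324.9] bottom-> [ 614. -133.] cen z9 [ 602. -120.]
scene [245 335  25  34 633] [257.2 351.5] bottom-> [ 598. -207.] cen z9 [ 583. -189.]
scene [314 351  17  25 275] [320.5 361.5] bottom-> [ 684. -159.] cen z9 [ 670. -145.]
side long [ 510.2 -294.5  109.8  231.1   84.1]
side sq [512.2 332.1 172.8 156.7  15.7]
side [358 214  14  27 333] [364.5 227.3] bottom-> [ 597. -117.] cen z9 [ 620. -140.]
side [386 218  17  13 139] [393.1 224.7] bottom-> [ 579. -182.] cen z9 [ 586. -186.]
side [319 227  14   9  64] [325.9 231. ] bottom-> [660. -77.] cen z9 [663. -80.]
side [301 235  35  36 837] [317.1 253.9] bottom-> [596.   8.] cen z9 [624. -17.]
side [404 251  48  35 538] [429.3 267.5] bottom-> [436. -94.] cen z9 [ 458. -126.]
side [ 369  270   29   45 1089] [382.2 290.6] bottom-> [444.  14.] cen z9 [477. -21.]
side [246 285  29  30 702] [259.9 300.2] bottom-> [583. 151.] cen z9 [602. 135.]
side [302 330  36  28 939] [319.6 343.1] bottom-> [452. 149.] cen z9 [467. 135.]
```

```bash
python3 - <<'E'
import cv2
a=cv2.imread('pics/scene0.png')[250:390,190:350]
cv2.imwrite('pics/crop0.png',cv2.resize(a,None,fx=4,fy=4,interpolation=2))
E
```

```text
(no output)
```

View pics/crop0.png

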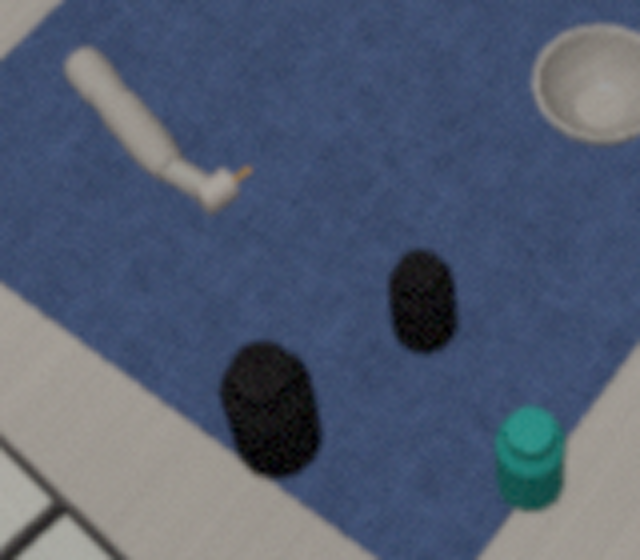

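The crop confirms the choice. The small black wrench is at crop (423,300), clearly smaller than the one at (270,410), and the turquoise one is separate. The handpiece tail is at crop (82,62), the barrel end at (165,155), and the bur points to its left (+y).

```bash
cat > m2.py <<'E'
from h import *
f=grab('scene')
def L(t,ps,z):
    print(t,[np.round(ray(f,*p,z)[:2],0).tolist() for p in ps])
L('long',[(150,322),(242,411),(198,461),(104,360),(205,378),(161,418)],14)
L('sq',[(368,114),(441,129),(426,176),(348,159),(412,124),(398,169)],14)
L('hp',[(210.5,265.5),(231,288.7),(244,297)],9)
L('blk top',[(306,179),(333,177),(334,183),(307,186)],30)
g=grab('side')
def tri(a,b):
    A=[];B=[]
    for F,p in((f,a),(g,b)):
        o=np.array(F['pose'])[:3,3]; d=ray(F,*p,0)-o; d/=np.linalg.norm(d); M=np.eye(3)-np.outer(d,d);A.append(M);B.append(M@o)
    print(np.round(np.linalg.solve(sum(A),sum(B)),1))
tri((272.7,222.8),(382.2,290.6)); tri((295.2,324.9),(364.5,227.3)); tri((320.2,185.3),(319.6,343.1)); tri((226.8,283),(429.3,267.5))
E
python3 m2.py
```

```text
long [[416.0, -251.0], [625.0, -270.0], [621.0, -354.0], [408.0, -334.0], [550.0, -266.0], [540.0, -344.0]]
sq [[422.0, 374.0], [574.0, 423.0], [615.0, 282.0], [465.0, 233.0], [516.0, 401.0], [561.0, 267.0]]
hp [[416.0, -115.0], [476.0, -129.0], [503.0, -129.0]]
blk top [[439.0, 127.0], [478.0, 161.0], [488.0, 150.0], [451.0, 114.0]]
[458.6   4.   36. ]
[ 606.9 -124.7   22.7]
[462.6 139.9  16.2]
[ 460.2 -125.7    8. ]
```

```bash
cat > to.py <<'E'
import sys
from h import *
def to(x,y,z,yaw):
    s=r.sense();p=s['eef_pos'];t=s['tcp_rot'];c,n=np.cos(yaw),np.sin(yaw)
    d=np.array([x,y,z])-p
    e=(yaw-t[2]+np.pi/2)%np.pi-np.pi/2
    yaw=t[2]+e;c,n=np.cos(yaw),np.sin(yaw)
    print('at',np.round(p,1),np.round(t,3),'F',np.round(s['contact_force'],1),'op',round(float(s['opening']),3),'gf',round(float(s['grasp_force']),1),'t',round(float(s['clock']),2),'q6',round(float(s['qpos'][5]),2))
    print('turn z units',round(-np.degrees(e)/6,2),'then dp units',np.round(np.array([d[0]*c+d[1]*n,d[0]*n-d[1]*c,-d[2]])/40,2))
if __name__=='__main__': to(*map(float,sys.argv[1:5]))
E
python3 to.py 450 -123 140 -0.23
```

```text
at [ 211.2 -588.2  231.1] [-3.141  0.     0.345] F [ 0.4  0.4 -0.3] op 1.003 gf 0.0 t 0.35 q6 -0.0
turn z units 5.49 then dp units [  3.16 -12.68   2.28]
```

>>> play_rows([
  {"dp":[0,0,0],"turn":[0,0,0.92],"fingers":0},
  {"dp":[0,0,0],"turn":[0,0,0.92],"fingers":0},
  {"dp":[0,0,0],"turn":[0,0,0.92],"fingers":0},
  {"dp":[0,0,0],"turn":[0,0,0.92],"fingers":0},
  {"dp":[0,0,0],"turn":[0,0,0.91],"fingers":0},
])

```text
clock: 0.77
eef_pos: [211.2, -588.2, 231.2]
tcp_rot: [-3.142, 0.0, -0.141]
contact_force: [0.5, -0.9, 0.4]
opening: 1.004
grasp_force: 0.0
```

>>> play_rows([
  {"dp":[0,0,0],"turn":[0,0,0.9],"fingers":0},
  {"dp":[0.2,-0.85,0],"turn":[0,0,0],"fingers":0},
  {"dp":[0.2,-0.85,0],"turn":[0,0,0],"fingers":0},
  {"dp":[0.2,-0.85,0],"turn":[0,0,0],"fingers":0},
  {"dp":[0.2,-0.85,0],"turn":[0,0,0],"fingers":0},
])

```text
clock: 1.18
eef_pos: [273.7, -461.8, 231.1]
tcp_rot: [-3.141, 0.0, -0.231]
contact_force: [0.5, -0.2, 0.2]
opening: 1.003
grasp_force: 0.0
```

>>> play_rows([
  {"dp":[0.2,-0.85,0.1],"turn":[0,0,0],"fingers":0},
  {"dp":[0.2,-0.85,0.2],"turn":[0,0,0],"fingers":0},
  {"dp":[0.2,-0.85,0.2],"turn":[0,0,0],"fingers":0},
  {"dp":[0.2,-0.85,0.2],"turn":[0,0,0],"fingers":0},
  {"dp":[0.2,-0.85,0.2],"turn":[0,0,0],"fingers":0},
])

```text
clock: 1.6
eef_pos: [351.6, -305.2, 195.2]
tcp_rot: [3.141, -0.001, -0.23]
contact_force: [1.1, -0.6, 1.0]
opening: 1.003
grasp_force: 0.0
```

>>> play_rows([
  {"dp":[0.2,-0.85,0.3],"turn":[0,0,0],"fingers":0},
  {"dp":[0.2,-0.85,0.3],"turn":[0,0,0],"fingers":0},
  {"dp":[0.2,-0.85,0.3],"turn":[0,0,0],"fingers":0},
  {"dp":[0.2,-0.85,0.3],"turn":[0,0,0],"fingers":0},
  {"dp":[0.2,-0.85,0.2],"turn":[0,0,0],"fingers":0},
])

```text
clock: 2.02
eef_pos: [429.0, -148.6, 138.6]
tcp_rot: [-3.142, 0.0, -0.23]
contact_force: [0.2, -0.5, -0.3]
opening: 1.001
grasp_force: 0.0
```

```bash
python3 to.py 450 -123 140 -0.23; python3 -c "
from h import *
f=grab('wrist','w1.png');np.save('w1.npy',f)
print(np.round([proj(f,(455,-124,9)),proj(f,(416,-115,9)),proj(f,(476,-129,9))]))"
```

```text
at [ 429.  -148.6  138.6] [-3.142  0.    -0.23 ] F [ 0.2 -0.5 -0.3] op 1.001 gf 0.0 t 2.02 q6 1.46
turn z units -0.0 then dp units [ 0.36 -0.74 -0.04]
[[280. 211.]
 [281. 257.]
 [279. 185.]]
```

View pics/w1.png

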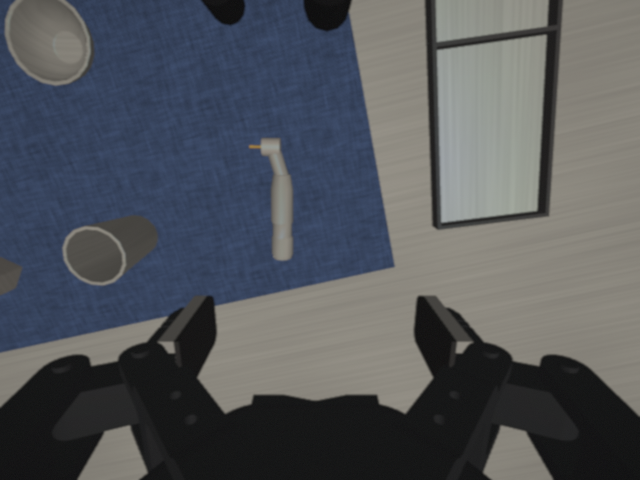

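The wrist view shows the handpiece barrel from (282,176) to (282,260) with its head at (270,147). The long tray's near end has corners at (435,228) and (548,214), and the beaker is at (95,255).

```bash
python3 -c "
from h import *
f=np.load('w1.npy',allow_pickle=True).item();im=f['pixels']
hsv=cv2.cvtColor(im,cv2.COLOR_RGB2HSV)
m=((hsv[...,1]<90)).astype(np.uint8);m[:,:255]=0;m[:,310:]=0;m[:180]=0;m[265:]=0
ys,xs=np.nonzero(m)
P=np.array([ray(f,x,y,9)[:2] for x,y in zip(xs,ys)])
c=P.mean(0);d=np.linalg.eigh(np.cov((P-c).T))[1][:,1];print('barrel',c,np.arctan2(*d[::-1]),np.ptp((P-c)@d))
for p in [(435,228),(548,214),(427,0),(562,0)]: print(p,ray(f,*p,14)[:2])
print('div',ray(f,438,44,14)[:2],ray(f,556,30,14)[:2])
"
```

```text
barrel [ 447.76627071 -123.56949206] 2.8936794147453737 69.38357738386443
(435, 228) [ 413.29078155 -245.66373695]
(548, 214) [ 404.05058751 -336.91993348]
(427, 0) [ 576.08785521 -261.53543707]
(562, 0) [ 554.88008286 -352.49107782]
div [ 547.35938487 -265.45941505] [ 537.19643725 -347.81923042]
```

```bash
python3 to.py 456.5 -125.8 2 -0.248
```

```text
at [ 430.7 -144.4  137.6] [-3.139e+00  1.000e-03 -2.300e-01] F [ 0.3  2.4 -1.7] op 0.995 gf 0.0 t 2.07 q6 1.47
turn z units 0.17 then dp units [ 0.51 -0.61  3.39]
```

>>> play_rows([
  {"dp":[0.25,-0.3,0.4],"turn":[0,0,0.17],"fingers":0},
  {"dp":[0.25,-0.28,0.6],"turn":[0,0,0],"fingers":0},
  {"dp":[0,0,0.6],"turn":[0,0,0],"fingers":0.2},
  {"dp":[0,0,0.4],"turn":[0,0,0],"fingers":0.2},
  {"dp":[0,0,0],"turn":[0,0,0],"fingers":0.2},
])

```text
clock: 2.48
eef_pos: [452.0, -131.7, 56.7]
tcp_rot: [-3.141, 0.005, -0.247]
contact_force: [-0.3, 0.3, 0.2]
opening: 0.795
grasp_force: 0.0
```

```bash
python3 to.py 456.5 -125.8 2 -0.248
```

```text
at [ 452.  -131.7   56.7] [-3.141  0.005 -0.247] F [-0.3  0.3  0.2] op 0.795 gf 0.0 t 2.48 q6 1.53
turn z units 0.01 then dp units [ 0.07 -0.17  1.37]
```

>>> play_rows([
  {"dp":[0.07,-0.17,0.3],"turn":[0,0,0],"fingers":0.2},
  {"dp":[0,0,0.45],"turn":[0,0,0],"fingers":0.3},
  {"dp":[0,0,0.4],"turn":[0,0,0],"fingers":0.4},
  {"dp":[0,0,0.2],"turn":[0,0,0],"fingers":0.5},
  {"dp":[0,0,0],"turn":[0,0,0],"fingers":0.5},
], force=40)

```text
clock: 2.9
eef_pos: [457.5, -126.6, 4.7]
tcp_rot: [-3.142, 0.002, -0.248]
contact_force: [-0.7, -0.0, 0.7]
opening: 0.501
grasp_force: 0.0
```

```bash
python3 to.py 456.5 -125.8 2 -0.248
```

```text
at [ 457.5 -126.6    4.7] [-3.142e+00  2.000e-03 -2.480e-01] F [-0.7 -0.   0.7] op 0.501 gf 0.0 t 2.9 q6 1.55
turn z units -0.0 then dp units [-0.03 -0.01  0.07]
```

>>> play_rows([
  {"dp":[0,0,0.07],"turn":[0,0,0],"fingers":0.6},
  {"dp":[0,0,0],"turn":[0,0,0],"fingers":0.75},
  {"dp":[0,0,0],"turn":[0,0,0],"fingers":0.9},
  {"dp":[0,0,0],"turn":[0,0,0],"fingers":1},
  {"dp":[0,0,0],"turn":[0,0,0],"fingers":1},
], force=40)

```text
clock: 3.32
eef_pos: [458.7, -126.8, 3.4]
tcp_rot: [3.142, -0.001, -0.248]
contact_force: [-0.2, -0.6, 7.7]
opening: 0.185
grasp_force: 40.0
```

>>> play_rows([
  {"dp":[0,0,0],"turn":[0,0,0],"fingers":1},
  {"dp":[0,0,-0.1],"turn":[0,0,0],"fingers":1},
  {"dp":[0,0,-0.4],"turn":[0,0,0],"fingers":1},
  {"dp":[0,0,-0.7],"turn":[0,0,0],"fingers":1},
  {"dp":[0,0,-0.6],"turn":[0,0,0],"fingers":1},
])

```text
clock: 3.73
eef_pos: [457.7, -126.5, 75.5]
tcp_rot: [-3.142, 0.001, -0.248]
contact_force: [0.7, -0.6, -0.9]
opening: 0.185
grasp_force: 39.1
```

```bash
python3 -c "
from to import *
c,s=np.cos(-.1),np.sin(-.1)
x,y=-45,-6
print(517.5+c*x-s*y,-302.3+s*x+c*y)
to(517.5+c*x-s*y,-302.3+s*x+c*y,30,-.1)"
```

```text
472.1258120626079 -303.7775212425609
at [ 457.7 -126.5   75.5] [-3.142e+00  1.000e-03 -2.480e-01] F [ 0.7 -0.6 -0.9] op 0.185 gf 39.1 t 3.73 q6 1.55
turn z units -1.41 then dp units [0.8  4.37 1.14]
```

>>> play_rows([
  {"dp":[0,0,0],"turn":[0,0,-0.7],"fingers":1},
  {"dp":[0,0,0],"turn":[0,0,-0.71],"fingers":1},
  {"dp":[0.16,0.8,0],"turn":[0,0,0],"fingers":1},
  {"dp":[0.16,0.9,0],"turn":[0,0,0],"fingers":1},
  {"dp":[0.16,0.9,0],"turn":[0,0,0],"fingers":1},
])

```text
clock: 4.15
eef_pos: [467.0, -232.8, 75.2]
tcp_rot: [3.141, -0.001, -0.098]
contact_force: [1.6, -1.0, -0.9]
opening: 0.187
grasp_force: 39.2
```

>>> play_rows([
  {"dp":[0.16,0.9,0],"turn":[0,0,0],"fingers":1},
  {"dp":[0.16,0.87,0.2],"turn":[0,0,0],"fingers":1},
  {"dp":[0,0,0.4],"turn":[0,0,0],"fingers":1},
  {"dp":[0,0,0],"turn":[0,0,0],"fingers":1},
  {"dp":[0,0,0],"turn":[0,0,0],"fingers":1},
])

```text
clock: 4.57
eef_pos: [471.3, -303.1, 50.0]
tcp_rot: [-3.14, 0.002, -0.101]
contact_force: [-0.2, -0.7, -1.9]
opening: 0.188
grasp_force: 39.4
```

```bash
python3 to.py 472.1 -303.8 7 -0.1; python3 -c "
from h import *
f=grab('wrist','w2.png');np.save('w2.npy',f)"
```

```text
at [ 471.3 -303.1   50. ] [-3.14e+00  2.00e-03 -1.01e-01] F [-0.2 -0.7 -1.9] op 0.188 gf 39.4 t 4.57 q6 1.1
turn z units -0.01 then dp units [0.02 0.02 1.07]
```

View pics/w2.png

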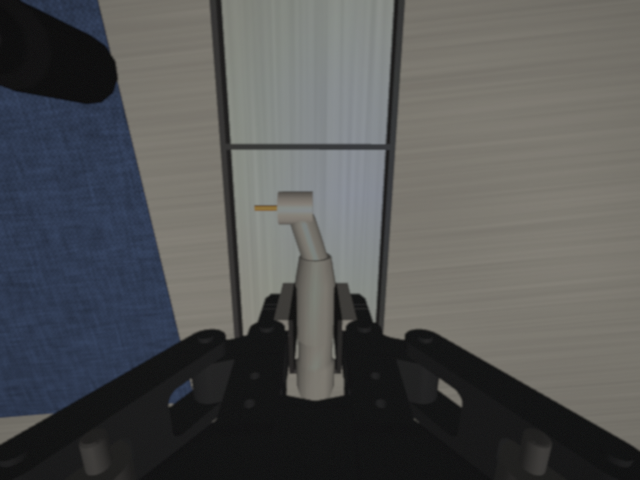

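The handpiece is held straight and parallel to the tray walls, with its head at (295,205). The divider is at row 147 and the bur tip at (257,208), both clear of the walls.

```bash
python3 -c "
from h import *
f=np.load('w2.npy',allow_pickle=True).item()
c,s=np.cos(-.1),np.sin(-.1)
for p in [(230,147),(388,147),(235,250),(384,250)]:
    q=ray(f,*p,14)[:2]-np.array([517.5,-302.3]); print(c*q[0]+s*q[1],-s*q[0]+c*q[1])"
```

```text
25.39780007534603 39.24278045992393
25.39137519199775 -42.42738571712041
-30.427093896940903 40.34864203187933
-30.401446483406758 -43.54550966014235
```

>>> play_rows([
  {"dp":[0.02,0.02,0.4],"turn":[0,0,0],"fingers":1},
  {"dp":[0,0,0.3],"turn":[0,0,0],"fingers":1},
  {"dp":[0,0,0.2],"turn":[0,0,0],"fingers":1},
  {"dp":[0,0,0.08],"turn":[0,0,0],"fingers":1},
  {"dp":[0,0,0],"turn":[0,0,0],"fingers":1},
])

```text
clock: 5.03
eef_pos: [472.7, -303.7, 10.6]
tcp_rot: [-3.141, 0.002, -0.099]
contact_force: [-0.2, -0.1, -0.4]
opening: 0.181
grasp_force: 39.4
```

>>> play_rows([
  {"dp":[0,0,0.05],"turn":[0,0,0],"fingers":1},
  {"dp":[0,0,0.03],"turn":[0,0,0],"fingers":1},
  {"dp":[0,0,0],"turn":[0,0,0],"fingers":1},
])

```text
clock: 5.28
eef_pos: [473.4, -304.6, 8.3]
tcp_rot: [3.141, -0.0, -0.1]
contact_force: [0.2, -0.9, -1.1]
opening: 0.185
grasp_force: 39.4
```

>>> play_rows([
  {"dp":[0,0,0.02],"turn":[0,0,0],"fingers":1},
  {"dp":[0,0,0],"turn":[0,0,0],"fingers":1},
])

```text
clock: 5.45
eef_pos: [473.3, -304.7, 7.4]
tcp_rot: [3.141, -0.0, -0.1]
contact_force: [0.5, 0.1, -0.1]
opening: 0.189
grasp_force: 39.4
```

>>> play_rows([
  {"dp":[0,0,0.025],"turn":[0,0,0],"fingers":1},
  {"dp":[0,0,0],"turn":[0,0,0],"fingers":1},
  {"dp":[0,0,0],"turn":[0,0,0],"fingers":1},
])

```text
clock: 5.7
eef_pos: [473.4, -304.8, 6.5]
tcp_rot: [3.141, -0.0, -0.1]
contact_force: [0.2, -0.8, 0.2]
opening: 0.185
grasp_force: 39.5
```

>>> play_rows([
  {"dp":[0,0,0.02],"turn":[0,0,0],"fingers":1},
  {"dp":[0,0,0],"turn":[0,0,0],"fingers":1},
  {"dp":[0,0,0],"turn":[0,0,0],"fingers":1},
])

```text
clock: 5.95
eef_pos: [473.4, -304.8, 6.4]
tcp_rot: [3.141, -0.0, -0.1]
contact_force: [-2.6, 1.4, 10.7]
opening: 0.182
grasp_force: 40.9
```

>>> play_rows([
  {"dp":[0,0,-0.01],"turn":[0,0,0],"fingers":0.75},
  {"dp":[0,0,0],"turn":[0,0,0],"fingers":0.68},
  {"dp":[0,0,0],"turn":[0,0,0],"fingers":0.65},
  {"dp":[0,0,-0.3],"turn":[0,0,0],"fingers":0.65},
  {"dp":[0,0,-0.8],"turn":[0,0,0],"fingers":0.6},
])

```text
clock: 6.37
eef_pos: [470.7, -303.0, 47.4]
tcp_rot: [-3.138, 0.006, -0.1]
contact_force: [-0.7, -0.0, 0.2]
opening: 0.401
grasp_force: 0.0
```

>>> play_rows([
  {"dp":[0,0,-0.9],"turn":[0,0,0],"fingers":0.3},
  {"dp":[0,0,-0.9],"turn":[0,0,0],"fingers":0},
  {"dp":[0,0,-0.2],"turn":[0,0,0],"fingers":0},
])

```text
clock: 6.62
eef_pos: [475.7, -306.2, 136.0]
tcp_rot: [3.138, -0.007, -0.1]
contact_force: [1.6, -1.4, 1.0]
opening: 0.809
grasp_force: 0.0
```

```bash
python3 to.py 535 -130 130 -0.1;  python3 -c "
from h import *
f=grab('wrist','w3.png')"
```

```text
at [ 475.7 -306.2  136. ] [ 3.138 -0.007 -0.1  ] F [ 1.6 -1.4  1. ] op 0.809 gf 0.0 t 6.62 q6 1.1
turn z units -0.0 then dp units [ 1.03 -4.53  0.15]
```

View pics/w3.png

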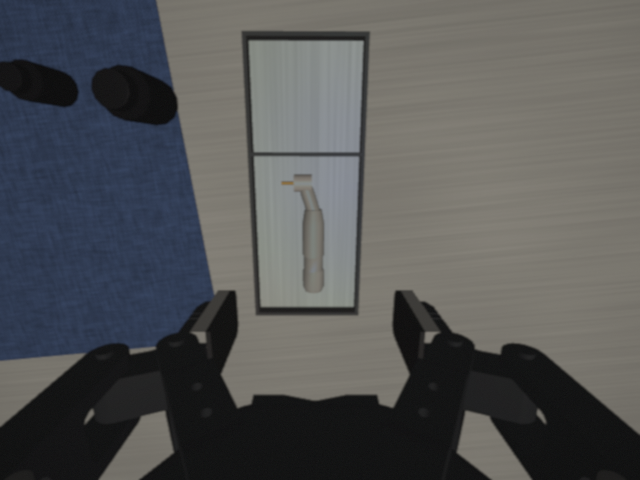

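The handpiece lies flat and lengthwise in the long compartment, barrel at (313,250). The two black wrenches are at (45,82), the small one, and (135,95), the large one.

>>> play_rows([
  {"dp":[0.21,-0.9,0],"turn":[0,0,0],"fingers":0.45},
  {"dp":[0.21,-0.9,0],"turn":[0,0,0],"fingers":0.45},
  {"dp":[0.21,-0.9,0],"turn":[0,0,0],"fingers":0.45},
  {"dp":[0.21,-0.9,0],"turn":[0,0,0],"fingers":0.45},
  {"dp":[0.2,-0.8,0],"turn":[0,0,0],"fingers":0.45},
])

```text
clock: 7.08
eef_pos: [531.8, -131.6, 129.2]
tcp_rot: [-3.141, 0.001, -0.1]
contact_force: [0.9, -0.8, -0.5]
opening: 0.55
grasp_force: 0.0
```

>>> play_rows([
  {"dp":[0,0,0],"turn":[0,0,0],"fingers":0.45},
  {"dp":[0,0,0],"turn":[0,0,0],"fingers":0.45},
])

```text
clock: 7.25
eef_pos: [532.1, -132.0, 129.2]
tcp_rot: [-3.141, 0.001, -0.097]
contact_force: [-0.2, 0.0, 0.6]
opening: 0.553
grasp_force: 0.0
```

```bash
python3 -c "
from h import *
f=grab('wrist','w4.png');np.save('w4.npy',f)
for p in [(607,-125,0),(607,-125,36),(607,-125,48)]: print(np.round(proj(f,p)))
m=(f['pixels'].max(2)<45).astype(np.uint8); m[290:]=0
n,l,s,c=cv2.connectedComponentsWithStats(m)
for i in range(1,n):
  if s[i,4]>150: print(s[i],c[i])
"; python3 to.py 607 -125 10 -0.1
```

```text
[298. 143.]
[295. 143.]
[294. 143.]
[462  91  33 199 947] [478.23548046 183.97676874]
[583  95  33 108 892] [599.33856502 146.90358744]
[277 121  35  37 561] [294.01604278 138.885918  ]
[ 368  129   58   50 1282] [389.20826833 151.99141966]
[564 209  25  81 584] [575.93321918 248.29965753]
at [ 531.8 -133.1  129.3] [ 3.141e+00  1.000e-03 -9.800e-02] F [-0.  -0.9 -0.1] op 0.549 gf 0.0 t 7.3 q6 1.42
turn z units 0.02 then dp units [ 1.85 -0.39  2.98]
```

View pics/w4.png

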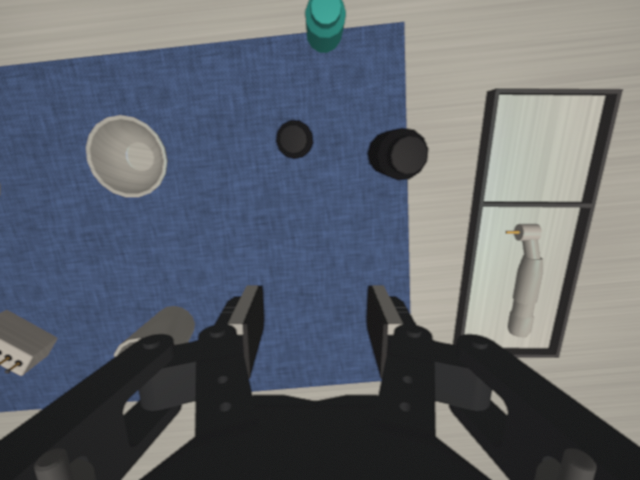

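The small wrench is at (294,139), the large black one at (397,153) and the turquoise one at (325,22). The fingers, partly open, pass between them.

>>> play_rows([
  {"dp":[0.4,-0.1,0],"turn":[0,0,0],"fingers":0.45},
  {"dp":[0.8,-0.15,0],"turn":[0,0,0],"fingers":0.45},
  {"dp":[0.7,-0.15,0.4],"turn":[0,0,0],"fingers":0.45},
  {"dp":[0,0,0.8],"turn":[0,0,0],"fingers":0.45},
  {"dp":[0,0,0],"turn":[0,0,0],"fingers":0.45},
])

```text
clock: 7.72
eef_pos: [607.0, -126.1, 76.8]
tcp_rot: [-3.141, 0.007, -0.101]
contact_force: [-3.8, 0.5, -0.6]
opening: 0.546
grasp_force: 0.0
```

```bash
python3 to.py 609.5 -124.8 12 -0.1
```

```text
at [ 607.  -126.1   76.8] [-3.141  0.007 -0.101] F [-3.8  0.5 -0.6] op 0.546 gf 0.0 t 7.72 q6 1.47
turn z units -0.01 then dp units [ 0.06 -0.04  1.62]
```

>>> play_rows([
  {"dp":[0.03,-0.04,0.2],"turn":[0,0,0],"fingers":0.45},
  {"dp":[0,0,0.5],"turn":[0,0,0],"fingers":0.45},
  {"dp":[0,0,0.5],"turn":[0,0,0],"fingers":0.45},
  {"dp":[0,0,0.35],"turn":[0,0,0],"fingers":0.45},
  {"dp":[0,0,0],"turn":[0,0,0],"fingers":0.5},
])

```text
clock: 8.13
eef_pos: [608.6, -124.2, 17.8]
tcp_rot: [-3.141, 0.004, -0.101]
contact_force: [0.2, 0.9, 0.6]
opening: 0.5
grasp_force: 0.0
```

>>> play_rows([
  {"dp":[0,0,0],"turn":[0,0,0],"fingers":0.55},
  {"dp":[0,0,0],"turn":[0,0,0],"fingers":0.6},
  {"dp":[0,0,0],"turn":[0,0,0],"fingers":0.7},
  {"dp":[0,0,0],"turn":[0,0,0],"fingers":1},
  {"dp":[0,0,0],"turn":[0,0,0],"fingers":1},
], force=40)

```text
clock: 8.55
eef_pos: [611.8, -124.2, 21.3]
tcp_rot: [3.141, -0.002, -0.1]
contact_force: [-1.4, -1.7, 6.3]
opening: 0.283
grasp_force: 39.3
```

```bash
python3 to.py 609.5 -124.8 12 -0.1
```

```text
at [ 611.8 -124.2   21.3] [ 3.141e+00 -2.000e-03 -1.000e-01] F [-1.4 -1.7  6.3] op 0.283 gf 39.3 t 8.55 q6 1.47
turn z units -0.0 then dp units [-0.06  0.02  0.23]
```

>>> play_rows([
  {"dp":[0,0,-0.1],"turn":[0,0,0],"fingers":1},
  {"dp":[0,0,-0.4],"turn":[0,0,0],"fingers":1},
  {"dp":[0,0,-0.8],"turn":[0,0,0],"fingers":1},
  {"dp":[0,0,-0.8],"turn":[0,0,0],"fingers":1},
  {"dp":[0,0,-0.6],"turn":[0,0,0],"fingers":1},
])

```text
clock: 8.97
eef_pos: [611.3, -123.8, 130.5]
tcp_rot: [-3.142, -0.002, -0.1]
contact_force: [1.5, -0.1, -0.1]
opening: 0.283
grasp_force: 39.3
```

```bash
python3 -c "
from to import *
c,s=np.cos(-.1),np.sin(-.1)
x,y=67.5,0
X,Y=517.5+c*x-s*y,-303.+s*x+c*y
print(X,Y);to(X,Y,70,-.1)
f=grab('side');cv2.imwrite('pics/s5.png',cv2.cvtColor(f['pixels'][80:280,250:530],cv2.COLOR_RGB2BGR))"
```

```text
584.6627811562668 -309.7387556236609
at [ 611.3 -123.8  130.5] [-3.142e+00 -2.000e-03 -1.000e-01] F [ 1.5 -0.1 -0.1] op 0.283 gf 39.3 t 8.97 q6 1.47
turn z units -0.0 then dp units [-0.2   4.69  1.51]
```

View pics/s5.png

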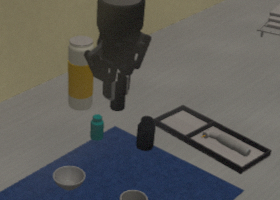

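The wrench is held upright in the fingers at crop (118,100), and the large wrench and the turquoise one have not moved.

>>> play_rows([
  {"dp":[-0.04,0.9,0],"turn":[0,0,0],"fingers":1},
  {"dp":[-0.04,0.95,0],"turn":[0,0,0],"fingers":1},
  {"dp":[-0.04,0.95,0],"turn":[0,0,0],"fingers":1},
  {"dp":[-0.04,0.95,0],"turn":[0,0,0],"fingers":1},
  {"dp":[-0.04,0.94,0],"turn":[0,0,0],"fingers":1},
])

```text
clock: 9.43
eef_pos: [583.6, -311.2, 128.2]
tcp_rot: [-3.142, -0.0, -0.1]
contact_force: [-0.5, 0.2, 0.2]
opening: 0.282
grasp_force: 39.4
```

>>> play_rows([
  {"dp":[0,0,0.5],"turn":[0,0,0],"fingers":1},
  {"dp":[0,0,0.8],"turn":[0,0,0],"fingers":1},
  {"dp":[0,0,0.7],"turn":[0,0,0],"fingers":1},
  {"dp":[0,0,0],"turn":[0,0,0],"fingers":1},
  {"dp":[0,0,0],"turn":[0,0,0],"fingers":1},
])

```text
clock: 9.85
eef_pos: [582.9, -309.1, 46.8]
tcp_rot: [-3.14, 0.003, -0.1]
contact_force: [0.3, -0.0, 0.3]
opening: 0.285
grasp_force: 39.4
```

```bash
python3 to.py 584.7 -309.7 25 -.1
```

```text
at [ 582.9 -309.1   46.8] [-3.14e+00  3.00e-03 -1.00e-01] F [ 0.3 -0.   0.3] op 0.285 gf 39.4 t 9.85 q6 1.18
turn z units -0.0 then dp units [0.05 0.01 0.55]
```

>>> play_rows([
  {"dp":[0.04,0,0.2],"turn":[0,0,0],"fingers":1},
  {"dp":[0,0,0.17],"turn":[0,0,0],"fingers":1},
  {"dp":[0,0,0.05],"turn":[0,0,0],"fingers":1},
  {"dp":[0,0,0],"turn":[0,0,0],"fingers":1},
  {"dp":[0,0,0],"turn":[0,0,0],"fingers":1},
])

```text
clock: 10.27
eef_pos: [586.0, -309.9, 31.6]
tcp_rot: [3.141, -0.001, -0.1]
contact_force: [0.5, -0.2, -0.5]
opening: 0.285
grasp_force: 39.4
```

>>> play_rows([
  {"dp":[0,0,0.04],"turn":[0,0,0],"fingers":1},
  {"dp":[0,0,0],"turn":[0,0,0],"fingers":1},
  {"dp":[0,0,0],"turn":[0,0,0],"fingers":1},
])

```text
clock: 10.52
eef_pos: [585.7, -309.9, 29.7]
tcp_rot: [3.141, -0.0, -0.1]
contact_force: [0.2, 0.4, -1.1]
opening: 0.284
grasp_force: 39.4
```

>>> play_rows([
  {"dp":[0,0,0.03],"turn":[0,0,0],"fingers":1},
  {"dp":[0,0,0],"turn":[0,0,0],"fingers":1},
  {"dp":[0,0,0],"turn":[0,0,0],"fingers":1},
])

```text
clock: 10.77
eef_pos: [585.6, -309.9, 28.2]
tcp_rot: [-3.142, 0.0, -0.1]
contact_force: [-0.3, 0.9, -0.7]
opening: 0.282
grasp_force: 39.4
```

>>> play_rows([
  {"dp":[0,0,0.06],"turn":[0,0,0],"fingers":1},
  {"dp":[0,0,0],"turn":[0,0,0],"fingers":1},
  {"dp":[0,0,0],"turn":[0,0,0],"fingers":1},
])

```text
clock: 11.02
eef_pos: [585.5, -309.8, 25.6]
tcp_rot: [-3.141, 0.0, -0.1]
contact_force: [0.5, 0.7, -0.7]
opening: 0.285
grasp_force: 39.4
```

>>> play_rows([
  {"dp":[0,0,0.03],"turn":[0,0,0],"fingers":1},
  {"dp":[0,0,0],"turn":[0,0,0],"fingers":1},
  {"dp":[0,0,0],"turn":[0,0,0],"fingers":1},
])

```text
clock: 11.27
eef_pos: [585.7, -309.9, 24.6]
tcp_rot: [-3.142, 0.0, -0.1]
contact_force: [0.4, -0.2, -0.3]
opening: 0.282
grasp_force: 39.4
```

>>> play_rows([
  {"dp":[0,0,0.025],"turn":[0,0,0],"fingers":1},
  {"dp":[0,0,0],"turn":[0,0,0],"fingers":1},
  {"dp":[0,0,0],"turn":[0,0,0],"fingers":1},
])

```text
clock: 11.52
eef_pos: [585.9, -310.0, 24.4]
tcp_rot: [3.141, -0.0, -0.1]
contact_force: [-2.2, 0.9, 4.7]
opening: 0.285
grasp_force: 39.9
```

>>> play_rows([
  {"dp":[0,0,-0.01],"turn":[0,0,0],"fingers":0.65},
  {"dp":[0,0,0],"turn":[0,0,0],"fingers":0.5},
  {"dp":[0,0,0],"turn":[0,0,0],"fingers":0.45},
  {"dp":[0,0,-0.3],"turn":[0,0,0],"fingers":0.4},
  {"dp":[0,0,-0.7],"turn":[0,0,0],"fingers":0.4},
])

```text
clock: 11.93
eef_pos: [583.3, -308.6, 61.5]
tcp_rot: [-3.139, 0.006, -0.1]
contact_force: [-0.5, -0.4, 0.7]
opening: 0.603
grasp_force: 0.0
```

>>> play_rows([
  {"dp":[0,0,-0.9],"turn":[0,0,0],"fingers":0.1},
  {"dp":[0,0,-0.9],"turn":[0,0,0],"fingers":0},
  {"dp":[0,0,-0.4],"turn":[0,0,0],"fingers":0},
  {"dp":[0,0,0],"turn":[0,0,0],"fingers":0},
])

```text
clock: 12.27
eef_pos: [588.3, -311.3, 158.1]
tcp_rot: [3.138, -0.008, -0.1]
contact_force: [0.8, 0.1, 0.4]
opening: 1.001
grasp_force: 0.0
```

```bash
python3 to.py 400 10 145 0.29; python3 -c "
from h import *
f=grab('wrist','w6.png')"
```

```text
at [ 588.3 -311.3  158.1] [ 3.138 -0.008 -0.1  ] F [0.8 0.1 0.4] op 1.001 gf 0.0 t 12.27 q6 1.18
turn z units -3.73 then dp units [-2.21 -9.04  0.33]
```

View pics/w6.png

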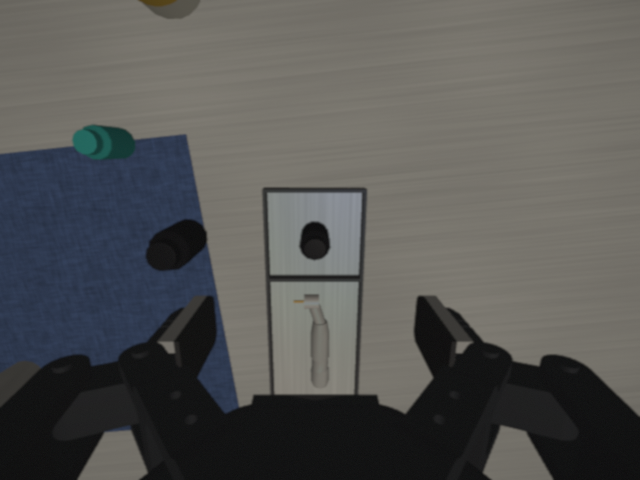

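The wrench stands upright in the short compartment at (315,238), and the handpiece is still in place at (319,350).

>>> play_rows([
  {"dp":[0,0,0],"turn":[0,0,-0.93],"fingers":0},
  {"dp":[0,0,0],"turn":[0,0,-0.93],"fingers":0},
  {"dp":[0,0,0],"turn":[0,0,-0.93],"fingers":0},
  {"dp":[0,0,0],"turn":[0,0,-0.93],"fingers":0},
  {"dp":[-0.2,-0.9,0],"turn":[0,0,0],"fingers":0},
])

```text
clock: 12.73
eef_pos: [569.6, -281.1, 151.1]
tcp_rot: [3.139, -0.001, 0.294]
contact_force: [-0.2, 1.0, 0.2]
opening: 1.004
grasp_force: 0.0
```

>>> play_rows([
  {"dp":[-0.22,-0.9,0],"turn":[0,0,0],"fingers":0},
  {"dp":[-0.22,-0.9,0],"turn":[0,0,0],"fingers":0},
  {"dp":[-0.22,-0.9,0],"turn":[0,0,0],"fingers":0},
  {"dp":[-0.22,-0.9,0],"turn":[0,0,0],"fingers":0},
  {"dp":[-0.22,-0.9,0],"turn":[0,0,0],"fingers":0},
])

```text
clock: 13.15
eef_pos: [472.1, -116.2, 151.0]
tcp_rot: [-3.14, 0.002, 0.289]
contact_force: [-0.2, 0.1, 0.0]
opening: 1.002
grasp_force: 0.0
```

>>> play_rows([
  {"dp":[-0.22,-0.9,0],"turn":[0,0,0],"fingers":0},
  {"dp":[-0.22,-0.9,0],"turn":[0,0,0],"fingers":0},
  {"dp":[-0.22,-0.9,0],"turn":[0,0,0],"fingers":0},
  {"dp":[-0.22,-0.9,0],"turn":[0,0,0],"fingers":0},
  {"dp":[0,0,0],"turn":[0,0,0],"fingers":0},
])

```text
clock: 13.57
eef_pos: [394.3, 13.8, 150.8]
tcp_rot: [-3.139, 0.005, 0.292]
contact_force: [-0.5, 0.8, -1.5]
opening: 1.001
grasp_force: 0.0
```

```bash
python3 -c "
from h import *
f=grab('wrist','w7.png');np.save('w7.npy',f)
for p in [(458,3,0),(458,3,60)]: print(np.round(proj(f,p)))"; python3 to.py 458 3 25 0.29
```

```text
[349. 162.]
[357. 167.]
at [396.6  12.3 151.2] [-3.14e+00  3.00e-03  2.93e-01] F [0.5 0.5 0.7] op 1.0 gf 0.0 t 13.62 q6 1.3
turn z units 0.03 then dp units [1.4  0.66 3.16]
```

View pics/w7.png

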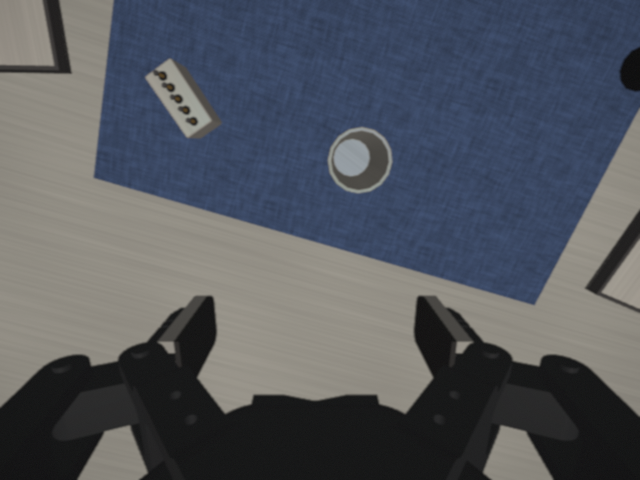

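The beaker rim is centred at (360,160). The block's top is at about (180,98), with its row of burs running from (158,75) to (192,122).

```bash
python3 -c "
from to import *
f=np.load('w7.npy',allow_pickle=True).item()
p=ray(f,360,160,60);print(p)
a,b=ray(f,155,72,34),ray(f,189,121,34);print('burs',a,b,(a+b)/2,np.arctan2(*(a-b)[1::-1]))
to(p[0],p[1],25,.29)"
```

```text
[462.92888595   2.44799715  60.        ]
burs [478.24020246 157.2521218   34.        ] [452.92715875 128.07973108  34.        ] [465.5836806  142.66592644  34.        ] 0.8561126938970811
at [396.6  12.3 151.2] [-3.14e+00  3.00e-03  2.93e-01] F [0.5 0.5 0.7] op 1.0 gf 0.0 t 13.62 q6 1.3
turn z units 0.03 then dp units [1.52 0.71 3.16]
```

>>> play_rows([
  {"dp":[0.5,0.24,0],"turn":[0,0,0],"fingers":0},
  {"dp":[0.6,0.24,0.2],"turn":[0,0,0],"fingers":0},
  {"dp":[0.38,0.2,0.5],"turn":[0,0,0],"fingers":0.1},
  {"dp":[0,0,0.6],"turn":[0,0,0],"fingers":0.1},
  {"dp":[0,0,0],"turn":[0,0,0],"fingers":0.15},
])

```text
clock: 14.03
eef_pos: [462.2, 0.2, 96.4]
tcp_rot: [-3.14, 0.006, 0.289]
contact_force: [-2.3, 0.2, 0.7]
opening: 0.845
grasp_force: 0.0
```

```bash
python3 to.py 461.5 2.8 22 0.29
```

```text
at [4.622e+02 2.000e-01 9.640e+01] [-3.14   0.006  0.289] F [-2.3  0.2  0.7] op 0.845 gf 0.0 t 14.03 q6 1.28
turn z units -0.01 then dp units [ 0.   -0.07  1.86]
```

>>> play_rows([
  {"dp":[0,-0.07,0.3],"turn":[0,0,0],"fingers":0.15},
  {"dp":[0,0,0.6],"turn":[0,0,0],"fingers":0.15},
  {"dp":[0,0,0.6],"turn":[0,0,0],"fingers":0.15},
  {"dp":[0,0,0.3],"turn":[0,0,0],"fingers":0.2},
  {"dp":[0,0,0],"turn":[0,0,0],"fingers":0.25},
])

```text
clock: 14.45
eef_pos: [460.9, 3.3, 26.3]
tcp_rot: [-3.14, 0.005, 0.289]
contact_force: [-0.7, -0.5, -0.0]
opening: 0.754
grasp_force: 0.0
```

>>> play_rows([
  {"dp":[0,0,0],"turn":[0,0,0],"fingers":0.35},
  {"dp":[0,0,0],"turn":[0,0,0],"fingers":0.4},
  {"dp":[0,0,0],"turn":[0,0,0],"fingers":0.45},
  {"dp":[0,0,0],"turn":[0,0,0],"fingers":0.6},
  {"dp":[0,0,0],"turn":[0,0,0],"fingers":0.8},
], force=35)

```text
clock: 14.87
eef_pos: [464.0, 3.7, 29.4]
tcp_rot: [3.141, -0.002, 0.289]
contact_force: [-0.3, -1.6, 6.3]
opening: 0.49
grasp_force: 34.5
```

>>> play_rows([
  {"dp":[0,0,0],"turn":[0,0,0],"fingers":0.8},
])

```text
clock: 14.95
eef_pos: [464.0, 3.7, 29.4]
tcp_rot: [3.141, -0.002, 0.289]
contact_force: [-0.9, -0.6, 6.0]
opening: 0.487
grasp_force: 34.5
```

>>> play_rows([
  {"dp":[0,0,-0.1],"turn":[0,0,0],"fingers":0.8},
  {"dp":[0,0,-0.5],"turn":[0,0,0],"fingers":0.8},
  {"dp":[0,0,-0.8],"turn":[0,0,0],"fingers":0.8},
  {"dp":[0,0,-0.8],"turn":[0,0,0],"fingers":0.8},
  {"dp":[0,0,-0.6],"turn":[0,0,0],"fingers":0.8},
])

```text
clock: 15.37
eef_pos: [463.5, 3.8, 142.9]
tcp_rot: [3.141, -0.002, 0.289]
contact_force: [1.5, -0.4, 0.6]
opening: 0.485
grasp_force: 35.7
```

```bash
python3 to.py 490 280 140 0.29
```

```text
at [463.5   3.8 142.9] [ 3.141e+00 -2.000e-03  2.890e-01] F [ 1.5 -0.4  0.6] op 0.485 gf 35.7 t 15.37 q6 1.29
turn z units -0.01 then dp units [ 2.61 -6.43  0.07]
```

>>> play_rows([
  {"dp":[0.33,-0.8,0],"turn":[0,0,0],"fingers":0.8},
  {"dp":[0.33,-0.8,0],"turn":[0,0,0],"fingers":0.8},
  {"dp":[0.33,-0.8,0],"turn":[0,0,0],"fingers":0.8},
  {"dp":[0.33,-0.8,0],"turn":[0,0,0],"fingers":0.8},
  {"dp":[0.33,-0.8,0],"turn":[0,0,0],"fingers":0.8},
])

```text
clock: 15.78
eef_pos: [480.7, 177.6, 141.1]
tcp_rot: [-3.142, -0.001, 0.289]
contact_force: [0.0, 0.7, -1.2]
opening: 0.487
grasp_force: 35.7
```

>>> play_rows([
  {"dp":[0.33,-0.8,0],"turn":[0,0,0],"fingers":0.8},
  {"dp":[0.33,-0.8,0],"turn":[0,0,0],"fingers":0.8},
  {"dp":[0.3,-0.8,0],"turn":[0,0,0],"fingers":0.8},
  {"dp":[0,0,0],"turn":[0,0,0],"fingers":0.8},
  {"dp":[0,0,0],"turn":[0,0,0],"fingers":0.8},
])

```text
clock: 16.2
eef_pos: [490.0, 280.5, 140.6]
tcp_rot: [-3.141, -0.001, 0.292]
contact_force: [-0.6, -0.5, -1.2]
opening: 0.487
grasp_force: 35.8
```

```bash
python3 to.py 490 320 50 0.29; python3 -c "
from h import *
f=grab('wrist','w8.png');np.save('w8.npy',f)"
```

```text
at [490.  280.5 140.6] [-3.141e+00 -1.000e-03  2.920e-01] F [-0.6 -0.5 -1.2] op 0.487 gf 35.8 t 16.2 q6 1.8
turn z units 0.02 then dp units [ 0.28 -0.94  2.27]
```

View pics/w8.png

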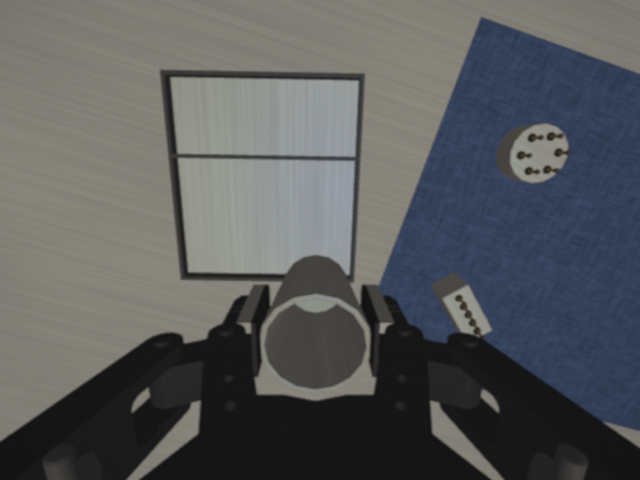

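The whole square tray is in view, with corners at (162,71), (364,74), (355,280) and (181,279) and the divider at row 157. The beaker is held at (315,345), and the block's burs run from (459,298) to (476,331).

```bash
python3 -c "
from to import *
f=np.load('w8.npy',allow_pickle=True).item()
q=np.array([ray(f,*p,14)[:2] for p in [(162,71),(364,74),(355,280),(181,279)]])
print(q,'c',q.mean(0)); ex=(q[0]+q[1]-q[2]-q[3])/2;print(np.linalg.norm(ex),np.arctan2(ex[1],ex[0]))
ey=(q[0]+q[3]-q[1]-q[2])/2;print(np.linalg.norm(ey),np.arctan2(-ey[0],ey[1]))
c=q.mean(0);th=.29;u=np.array([np.cos(th),np.sin(th)]);v=np.array([-u[1],u[0]])
print('div',(ray(f,260,157,14)[:2]-c)@u)
a,b=ray(f,459,296,34),ray(f,477,331,34);print('burs',a,b,(a+b)/2)
t=c-30*u;print(t);to(t[0],t[1],50,.29)"
```

```text
[[577.28661555 423.92961187]
 [618.25281048 281.30350792]
 [461.91215038 235.43026667]
 [419.12967798 380.37191513]] c [519.1453136 330.2588254]
163.48289788801588 0.2770483161394567
149.757346647242 0.2833926262878557
div 21.47987275435648
burs [480.30623888 154.50852229  34.        ] [455.00320443 127.06333013  34.        ] [467.65472166 140.78592621  34.        ]
[490.39799733 321.68025865]
at [489.7 279.2 140.4] [3.141 0.    0.291] F [ 0.3 -0.2 -1.3] op 0.483 gf 35.8 t 16.25 q6 1.8
turn z units 0.01 then dp units [ 0.32 -1.01  2.26]
```

>>> play_rows([
  {"dp":[0.16,-0.5,0],"turn":[0,0,0],"fingers":0.8},
  {"dp":[0.16,-0.51,0.2],"turn":[0,0,0],"fingers":0.8},
  {"dp":[0,0,0.8],"turn":[0,0,0],"fingers":0.8},
  {"dp":[0,0,0.8],"turn":[0,0,0],"fingers":0.8},
  {"dp":[0,0,0.4],"turn":[0,0,0],"fingers":0.8},
])

```text
clock: 16.67
eef_pos: [489.3, 319.2, 49.6]
tcp_rot: [3.14, 0.003, 0.289]
contact_force: [-0.2, -1.1, -1.3]
opening: 0.485
grasp_force: 35.8
```

>>> play_rows([
  {"dp":[0,0,0.15],"turn":[0,0,0],"fingers":0.8},
  {"dp":[0,0,0.1],"turn":[0,0,0],"fingers":0.8},
  {"dp":[0,0,0],"turn":[0,0,0],"fingers":0.8},
  {"dp":[0,0,0],"turn":[0,0,0],"fingers":0.8},
  {"dp":[0,0,0],"turn":[0,0,0],"fingers":0.8},
])

```text
clock: 17.08
eef_pos: [491.7, 321.5, 43.5]
tcp_rot: [-3.141, -0.002, 0.289]
contact_force: [0.1, -0.1, -0.5]
opening: 0.486
grasp_force: 35.8
```

>>> play_rows([
  {"dp":[0,0,0.1],"turn":[0,0,0],"fingers":0.8},
  {"dp":[0,0,0.09],"turn":[0,0,0],"fingers":0.8},
  {"dp":[0,0,0],"turn":[0,0,0],"fingers":0.8},
  {"dp":[0,0,0],"turn":[0,0,0],"fingers":0.8},
])

```text
clock: 17.42
eef_pos: [490.7, 321.2, 34.4]
tcp_rot: [3.142, 0.0, 0.289]
contact_force: [0.4, 0.0, -0.7]
opening: 0.487
grasp_force: 35.9
```

>>> play_rows([
  {"dp":[0,0,0.04],"turn":[0,0,0],"fingers":0.8},
  {"dp":[0,0,0],"turn":[0,0,0],"fingers":0.8},
  {"dp":[0,0,0],"turn":[0,0,0],"fingers":0.8},
])

```text
clock: 17.67
eef_pos: [490.8, 321.3, 32.8]
tcp_rot: [3.142, 0.0, 0.289]
contact_force: [0.4, 0.5, -0.8]
opening: 0.485
grasp_force: 35.9
```

>>> play_rows([
  {"dp":[0,0,0.025],"turn":[0,0,0],"fingers":0.8},
  {"dp":[0,0,0],"turn":[0,0,0],"fingers":0.8},
  {"dp":[0,0,0],"turn":[0,0,0],"fingers":0.8},
])

```text
clock: 17.92
eef_pos: [491.1, 321.4, 32.4]
tcp_rot: [-3.141, -0.001, 0.289]
contact_force: [-0.3, -0.6, 5.5]
opening: 0.485
grasp_force: 36.2
```

Contact with the floor. I release, rise, then head for the block.

>>> play_rows([
  {"dp":[0,0,-0.01],"turn":[0,0,0],"fingers":0.4},
  {"dp":[0,0,0],"turn":[0,0,0],"fingers":0.3},
  {"dp":[0,0,0],"turn":[0,0,0],"fingers":0.15},
  {"dp":[0,0,-0.3],"turn":[0,0,0],"fingers":0.1},
  {"dp":[0,0,-0.7],"turn":[0,0,0],"fingers":0.1},
])

```text
clock: 18.33
eef_pos: [488.7, 319.9, 70.2]
tcp_rot: [3.14, 0.006, 0.289]
contact_force: [-0.1, -0.1, -0.0]
opening: 0.9
grasp_force: 0.0
```

>>> play_rows([
  {"dp":[0,0,-0.9],"turn":[0,0,0],"fingers":0.1},
  {"dp":[0,0,-0.9],"turn":[0,0,0],"fingers":0.1},
  {"dp":[0,0,-0.3],"turn":[0,0,0],"fingers":0.1},
  {"dp":[0,0,0],"turn":[0,0,0],"fingers":0.1},
])

```text
clock: 18.67
eef_pos: [493.0, 322.7, 161.0]
tcp_rot: [-3.14, -0.007, 0.289]
contact_force: [0.7, 0.6, -0.0]
opening: 0.9
grasp_force: 0.0
```

```bash
python3 -c "
from h import *
f=grab('wrist','w9.png')"; python3 to.py 420 100 145 0.82
```

```text
at [491.9 322.  158.6] [-3.14  -0.004  0.289] F [ 0.  -0.5 -0.8] op 0.902 gf 0.0 t 18.72 q6 1.86
turn z units -5.07 then dp units [-5.28  2.47  0.34]
```

View pics/w9.png

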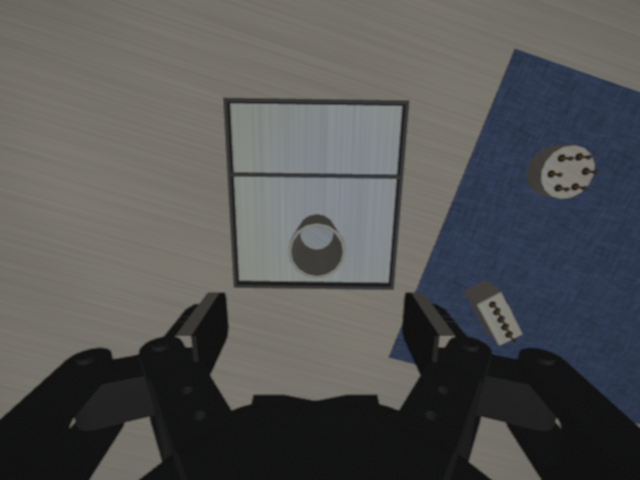

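The beaker stands upright in the wide compartment at (317,245), and the narrow compartment above the divider is free.

>>> play_rows([
  {"dp":[0,0,0],"turn":[0,0,-1],"fingers":0.1},
  {"dp":[0,0,0],"turn":[0,0,-1],"fingers":0.1},
  {"dp":[0,0,0],"turn":[0,0,-1],"fingers":0.1},
  {"dp":[0,0,0],"turn":[0,0,-1],"fingers":0.1},
  {"dp":[0,0,0],"turn":[0,0,-1],"fingers":0.1},
])

```text
clock: 19.13
eef_pos: [489.9, 320.7, 154.6]
tcp_rot: [-3.141, 0.003, 0.818]
contact_force: [0.0, 0.5, -0.5]
opening: 0.902
grasp_force: 0.0
```

>>> play_rows([
  {"dp":[-0.8,0.4,0],"turn":[0,0,0],"fingers":0.1},
  {"dp":[-0.9,0.42,0],"turn":[0,0,0],"fingers":0.2},
  {"dp":[-0.9,0.42,0],"turn":[0,0,0],"fingers":0.3},
  {"dp":[-0.9,0.42,0],"turn":[0,0,0],"fingers":0.4},
  {"dp":[-0.9,0.42,0],"turn":[0,0,0],"fingers":0.4},
])

```text
clock: 19.55
eef_pos: [428.2, 134.5, 154.9]
tcp_rot: [-3.14, 0.002, 0.814]
contact_force: [0.7, -1.1, 0.6]
opening: 0.596
grasp_force: 0.0
```

>>> play_rows([
  {"dp":[-0.85,0.4,0.2],"turn":[0,0,0],"fingers":0.4},
  {"dp":[0,0,0],"turn":[0,0,0],"fingers":0.4},
  {"dp":[0,0,0],"turn":[0,0,0],"fingers":0.4},
])

```text
clock: 19.8
eef_pos: [416.8, 98.9, 147.1]
tcp_rot: [-3.14, 0.002, 0.81]
contact_force: [0.1, 0.4, 0.4]
opening: 0.597
grasp_force: 0.0
```

```bash
python3 -c "
from h import *
f=grab('wrist','w10.png');np.save('w10.npy',f)
print(np.round([proj(f,(466.5,141.5,z)) for z in (0,30,42)]))";  python3 to.py 466.5 141.5 16 0.82
```

```text
[[321. 154.]
 [322. 154.]
 [322. 155.]]
at [418.  100.  147.6] [-3.141e+00  1.000e-03  8.110e-01] F [-0.2  0.   0.9] op 0.6 gf 0.0 t 19.85 q6 0.99
turn z units -0.09 then dp units [1.59 0.18 3.29]
```

View pics/w10.png

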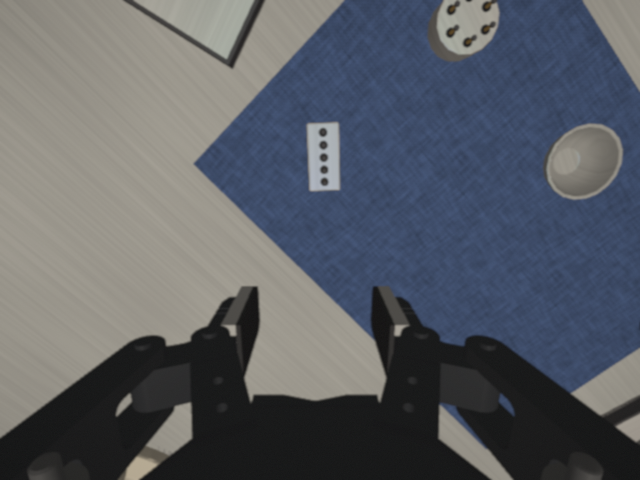

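The block's top face is seen square on, with corners (307,123), (339,122), (341,190) and (309,191). The round stand and the dish stay clear.

```bash
python3 -c "
from to import *
f=np.load('w10.npy',allow_pickle=True).item()
q=np.array([ray(f,*p,30)[:2] for p in [(307,123),(339,122),(341,190),(309,191)]])
e=(q[0]+q[1]-q[2]-q[3])/2;c=q.mean(0);y=np.arctan2(e[1],e[0]);print(c,np.linalg.norm(e),y)
to(c[0],c[1],16,y)"
```

```text
[466.06516808 138.94564038] 49.90089556582963 0.8486810527014066
at [418.  100.  147.6] [-3.141e+00  1.000e-03  8.110e-01] F [-0.2  0.   0.9] op 0.6 gf 0.0 t 19.85 q6 0.99
turn z units -0.36 then dp units [1.52 0.26 3.29]
```

>>> play_rows([
  {"dp":[0.5,0.08,0],"turn":[0,0,-0.36],"fingers":0.4},
  {"dp":[0.6,0.08,0.4],"turn":[0,0,0],"fingers":0.4},
  {"dp":[0.43,0.06,0.6],"turn":[0,0,0],"fingers":0.4},
  {"dp":[0,0,0.6],"turn":[0,0,0],"fingers":0.4},
  {"dp":[0,0,0],"turn":[0,0,0],"fingers":0.4},
])

```text
clock: 20.27
eef_pos: [464.4, 141.3, 80.4]
tcp_rot: [-3.138, 0.005, 0.853]
contact_force: [-2.1, -0.4, -0.4]
opening: 0.599
grasp_force: 0.0
```

```bash
python3 to.py 466 139.5 13 0.848
```

```text
at [464.4 141.3  80.4] [-3.138  0.005  0.853] F [-2.1 -0.4 -0.4] op 0.599 gf 0.0 t 20.27 q6 1.01
turn z units 0.05 then dp units [-0.01  0.06  1.69]
```

>>> play_rows([
  {"dp":[0,0.04,0.3],"turn":[0,0,0.04],"fingers":0.4},
  {"dp":[0,0,0.6],"turn":[0,0,0],"fingers":0.4},
  {"dp":[0,0,0.5],"turn":[0,0,0],"fingers":0.4},
  {"dp":[0,0,0.29],"turn":[0,0,0],"fingers":0.45},
  {"dp":[0,0,0],"turn":[0,0,0],"fingers":0.5},
])

```text
clock: 20.68
eef_pos: [465.7, 139.4, 15.2]
tcp_rot: [-3.139, 0.003, 0.847]
contact_force: [0.3, 0.4, 0.3]
opening: 0.501
grasp_force: 0.0
```

>>> play_rows([
  {"dp":[0,0,0],"turn":[0,0,0],"fingers":0.55},
  {"dp":[0,0,0],"turn":[0,0,0],"fingers":0.6},
  {"dp":[0,0,0],"turn":[0,0,0],"fingers":0.65},
  {"dp":[0,0,0],"turn":[0,0,0],"fingers":0.8},
  {"dp":[0,0,0],"turn":[0,0,0],"fingers":1},
], force=50)

```text
clock: 21.1
eef_pos: [467.9, 139.5, 18.0]
tcp_rot: [3.141, -0.002, 0.846]
contact_force: [-2.3, 1.4, 7.1]
opening: 0.266
grasp_force: 49.3
```

>>> play_rows([
  {"dp":[0,0,0],"turn":[0,0,0],"fingers":1},
])

```text
clock: 21.18
eef_pos: [467.9, 139.5, 18.0]
tcp_rot: [3.141, -0.002, 0.846]
contact_force: [-1.5, 0.9, 7.7]
opening: 0.265
grasp_force: 49.3
```

>>> play_rows([
  {"dp":[0,0,-0.1],"turn":[0,0,0],"fingers":1},
  {"dp":[0,0,-0.5],"turn":[0,0,0],"fingers":1},
  {"dp":[0,0,-0.8],"turn":[0,0,0],"fingers":1},
  {"dp":[0,0,-0.8],"turn":[0,0,0],"fingers":1},
  {"dp":[0,0,-0.4],"turn":[0,0,-0.6],"fingers":1},
])

```text
clock: 21.6
eef_pos: [468.6, 139.5, 124.4]
tcp_rot: [3.139, -0.003, 0.908]
contact_force: [0.9, 1.7, 0.3]
opening: 0.261
grasp_force: 49.4
```

>>> play_rows([
  {"dp":[0,0,0],"turn":[0,0,-0.9],"fingers":1},
  {"dp":[0,0,0],"turn":[0,0,-0.9],"fingers":1},
  {"dp":[0,0,0],"turn":[0,0,-0.9],"fingers":1},
  {"dp":[0,0,0],"turn":[0,0,-0.9],"fingers":1},
  {"dp":[0,0,0],"turn":[0,0,-0.9],"fingers":1},
])

```text
clock: 22.02
eef_pos: [467.3, 139.1, 121.5]
tcp_rot: [3.141, -0.0, 1.385]
contact_force: [0.7, 1.0, -0.1]
opening: 0.268
grasp_force: 49.4
```

>>> play_rows([
  {"dp":[0,0,0],"turn":[0,0,-0.9],"fingers":1},
  {"dp":[0,0,0],"turn":[0,0,-0.9],"fingers":1},
  {"dp":[0,0,0],"turn":[0,0,-0.9],"fingers":1},
  {"dp":[0,0,0],"turn":[0,0,-0.9],"fingers":1},
  {"dp":[0,0,0],"turn":[0,0,-0.9],"fingers":1},
])

```text
clock: 22.43
eef_pos: [467.2, 139.1, 121.3]
tcp_rot: [3.141, 0.0, 1.856]
contact_force: [-0.1, -0.1, -0.9]
opening: 0.263
grasp_force: 49.4
```

```bash
python3 to.py 568.2 344.3 110 1.853
```

```text
at [467.2 139.1 121.3] [3.141 0.    1.856] F [-0.1 -0.1 -0.9] op 0.263 gf 49.4 t 22.43 q6 0.0
turn z units 0.03 then dp units [4.22 3.85 0.28]
```

>>> play_rows([
  {"dp":[0.65,0.6,0],"turn":[0,0,0],"fingers":1},
  {"dp":[0.65,0.6,0],"turn":[0,0,0],"fingers":1},
  {"dp":[0.65,0.6,0],"turn":[0,0,0],"fingers":1},
  {"dp":[0.65,0.6,0],"turn":[0,0,0],"fingers":1},
  {"dp":[0.65,0.6,0],"turn":[0,0,0],"fingers":1},
])

```text
clock: 22.85
eef_pos: [547.0, 298.8, 121.5]
tcp_rot: [3.141, -0.0, 1.852]
contact_force: [0.3, 0.1, -1.4]
opening: 0.259
grasp_force: 49.4
```

>>> play_rows([
  {"dp":[0.65,0.6,0],"turn":[0,0,0],"fingers":1},
  {"dp":[0.32,0.25,0.2],"turn":[0,0,0],"fingers":1},
  {"dp":[0,0,0.5],"turn":[0,0,0],"fingers":1},
  {"dp":[0,0,0.5],"turn":[0,0,0],"fingers":1},
  {"dp":[0,0,0],"turn":[0,0,0],"fingers":1},
])

```text
clock: 23.27
eef_pos: [566.1, 343.1, 69.4]
tcp_rot: [-3.136, 0.001, 1.852]
contact_force: [-1.1, -0.6, -1.2]
opening: 0.265
grasp_force: 49.4
```

>>> play_rows([
  {"dp":[0,0,0],"turn":[0,0,0],"fingers":1},
  {"dp":[0,0,0],"turn":[0,0,0],"fingers":1},
])

```text
clock: 23.43
eef_pos: [568.8, 344.1, 73.9]
tcp_rot: [3.141, -0.0, 1.851]
contact_force: [1.1, -0.7, 0.5]
opening: 0.264
grasp_force: 49.4
```

```bash
python3 to.py 568.2 344.3 22 1.853; python3 -c "
from h import *
f=grab('wrist','w11.png');np.save('w11.npy',f)"
```

```text
at [568.8 344.1  73.9] [ 3.141 -0.     1.851] F [ 1.1 -0.7  0.5] op 0.264 gf 49.4 t 23.43 q6 0.26
turn z units -0.01 then dp units [ 0.01 -0.01  1.3 ]
```

View pics/w11.png

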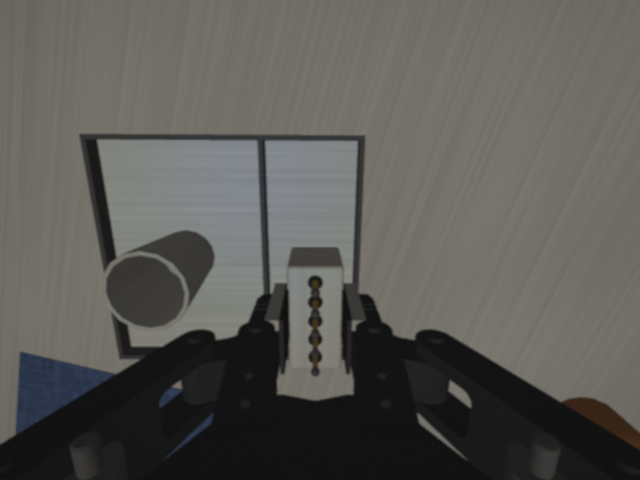

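The block is held burs up at (316,310), parallel to the divider (column 265) and the outer wall (column 360).

```bash
python3 -c "
from h import *
f=np.load('w11.npy',allow_pickle=True).item();u=np.array([np.cos(.281),np.sin(.281)])
for p in [(268,200),(358,200)]: print((ray(f,*p,14)[:2]-np.array([568.8,344.1]))@u)"
```

```text
-26.181240270843848
28.87923592931007
```

>>> play_rows([
  {"dp":[0,0,0.3],"turn":[0,0,0],"fingers":1},
  {"dp":[0,0,0.4],"turn":[0,0,0],"fingers":1},
  {"dp":[0,0,0.3],"turn":[0,0,0],"fingers":1},
  {"dp":[0,0,0],"turn":[0,0,0],"fingers":1},
  {"dp":[0,0,0],"turn":[0,0,0],"fingers":1},
])

```text
clock: 23.9
eef_pos: [567.9, 343.6, 32.0]
tcp_rot: [-3.14, 0.0, 1.852]
contact_force: [-0.3, 1.0, -0.5]
opening: 0.262
grasp_force: 49.4
```

Centred to within about 1.5 mm; contact is expected at TCP z of about 21.

>>> play_rows([
  {"dp":[0,0,0.1],"turn":[0,0,0],"fingers":1},
  {"dp":[0,0,0.1],"turn":[0,0,0],"fingers":1},
  {"dp":[0,0,0],"turn":[0,0,0],"fingers":1},
  {"dp":[0,0,0],"turn":[0,0,0],"fingers":1},
  {"dp":[0,0,0],"turn":[0,0,0],"fingers":1},
])

```text
clock: 24.32
eef_pos: [568.5, 344.1, 24.9]
tcp_rot: [3.141, -0.0, 1.852]
contact_force: [0.4, -0.5, -0.2]
opening: 0.262
grasp_force: 49.4
```

>>> play_rows([
  {"dp":[0,0,0.04],"turn":[0,0,0],"fingers":1},
  {"dp":[0,0,0],"turn":[0,0,0],"fingers":1},
  {"dp":[0,0,0],"turn":[0,0,0],"fingers":1},
])

```text
clock: 24.57
eef_pos: [568.4, 344.0, 23.1]
tcp_rot: [-3.142, 0.0, 1.852]
contact_force: [-0.0, 0.4, -0.8]
opening: 0.265
grasp_force: 49.4
```

>>> play_rows([
  {"dp":[0,0,0.02],"turn":[0,0,0],"fingers":1},
  {"dp":[0,0,0],"turn":[0,0,0],"fingers":1},
  {"dp":[0,0,0],"turn":[0,0,0],"fingers":1},
])

```text
clock: 24.82
eef_pos: [568.4, 344.0, 22.3]
tcp_rot: [-3.142, 0.0, 1.852]
contact_force: [0.4, -0.6, -1.7]
opening: 0.264
grasp_force: 49.4
```

>>> play_rows([
  {"dp":[0,0,0.03],"turn":[0,0,0],"fingers":1},
  {"dp":[0,0,0],"turn":[0,0,0],"fingers":1},
  {"dp":[0,0,0],"turn":[0,0,0],"fingers":1},
])

```text
clock: 25.07
eef_pos: [568.5, 344.1, 21.1]
tcp_rot: [3.141, -0.0, 1.852]
contact_force: [0.1, 0.7, -0.0]
opening: 0.267
grasp_force: 49.5
```

>>> play_rows([
  {"dp":[0,0,0.02],"turn":[0,0,0],"fingers":1},
  {"dp":[0,0,0],"turn":[0,0,0],"fingers":1},
  {"dp":[0,0,0],"turn":[0,0,0],"fingers":1},
])

```text
clock: 25.32
eef_pos: [568.5, 344.1, 21.1]
tcp_rot: [3.141, -0.0, 1.852]
contact_force: [-1.7, -1.8, 7.0]
opening: 0.264
grasp_force: 50.3
```

>>> play_rows([
  {"dp":[0,0,-0.01],"turn":[0,0,0],"fingers":0.65},
  {"dp":[0,0,0],"turn":[0,0,0],"fingers":0.6},
  {"dp":[0,0,0],"turn":[0,0,0],"fingers":0.55},
  {"dp":[0,0,-0.3],"turn":[0,0,0],"fingers":0.55},
  {"dp":[0,0,-0.7],"turn":[0,0,0],"fingers":0.55},
])

```text
clock: 25.73
eef_pos: [566.1, 342.6, 58.1]
tcp_rot: [-3.135, 0.002, 1.852]
contact_force: [0.0, -1.3, -0.8]
opening: 0.45
grasp_force: 0.0
```

>>> play_rows([
  {"dp":[0,0,-0.9],"turn":[0,0,0],"fingers":0.5},
  {"dp":[0,0,-0.9],"turn":[0,0,0],"fingers":0.4},
  {"dp":[-0.5,0,-0.9],"turn":[0,0,0],"fingers":0.4},
  {"dp":[-0.5,0,0],"turn":[0,0,0],"fingers":0.4},
  {"dp":[0,0,0],"turn":[0,0,0],"fingers":0.4},
])

```text
clock: 26.15
eef_pos: [581.7, 303.8, 172.6]
tcp_rot: [3.136, 0.0, 1.851]
contact_force: [-0.8, -0.1, -0.8]
opening: 0.597
grasp_force: 0.0
```

```bash
python3 -c "
from h import *
a=grab('wrist')['pixels'];b=grab('scene')['pixels']
o=np.hstack([cv2.resize(a,(400,300)),cv2.resize(b,(400,300))])
cv2.imwrite('pics/fin.png',cv2.cvtColor(o,cv2.COLOR_RGB2BGR))"
```

```text
(no output)
```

View pics/fin.png

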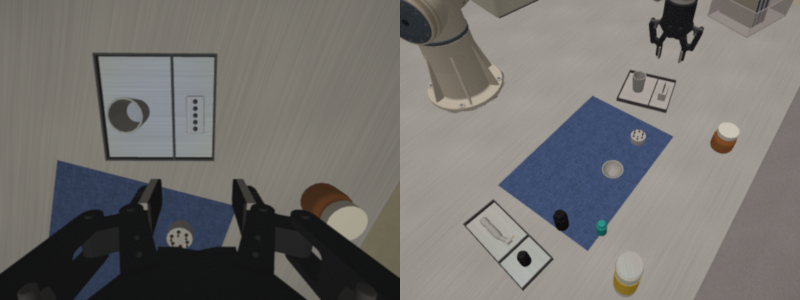

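The picture shows all four items in their compartments: beaker (128,113) and block (195,114) in the wrist half, handpiece (495,230) and wrench (524,258) in the scene half. The round stand and the dish have not been moved, and the gripper is clear of everything.

```bash
python3 -c "
from rig import r
print(r.sign_off())"
```

```text
the job is handed in; nothing more can be done
None
```

Both kits are made up as asked and the job is handed in at about 26 s on the clock; all four items are set down in their compartments, in the order given, and the round stand and low dish were left where they were.

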